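# Slide the palette board into its notches

## Robot

A 7-joint arm with a two-finger parallel gripper is mounted at the origin on the work surface. World frame = base frame: x ahead of the robot, y to its left, z up, the work surface at z = 0. Lengths are in mm, angles in degrees, forces in N, time in s.
With the tool pointing down it reaches from about 425 to 875 mm from the base axis. Payload 8.4 kg.
Tool frame: the origin (TCP) lies where the fingers leave the gripper's body, on its centre line; the fingertips stand 70 mm ahead of it and the grasp point (between the pads) lies 51 mm ahead of it; z points along the fingers, y is the line along which they close (so a half turn about z gives the same grasp; the last joint's range is limited). The gripper opens to 87 mm and grips with 3 to 60 N. Pads are 19 mm wide; open, the fingers measure 117 mm over their backs; the gripper's body (75 mm by 190 mm) begins 51 mm behind the grasp point.
Start: joints at [-71.86, 19.091, 2.286, 83.961, -0.768, 76.965, -3.352], TCP at [262.549, 594.589, 292.246] pointing down, gripper open.
Joint ranges: [-147.57, 147.57], [-21.85, 119.76], [-74.77, 79.35], [14.55, 137.4], [-85.83, 265.84], [4.83, 119.75], [-152.11, 152.11]. Speed limits (degrees/s): [127.2, 127.2, 159.86, 159.86, 180, 180, 180].

## Interface

Orientations are given as a 3x3 rotation matrix whose columns are the frame's x, y, z axes.
In Python, from workcell import * gives the robot as it stands.
- The arm moves only by the tool step_arm, never from a script. Its argument "plan" is a list of rows, each a list of 7 numbers: the finger opening in mm, from 0 to 87, then the shift along the world's x, y, z in mm, then the turn, a rotation vector about the world's x, y, z in rad. A call has 1 to 12 rows; each row is the pose to reach, as a shift and turn from the pose commanded when the call began; what a row does not reach only later rows make up. A row lasts 1/12 s, in which the tool goes at most 41.7 mm and 7.16 degrees, less where a joint would pass 70% of its speed; a pose out of reach is approached as far as the arm can. A call with a gripper value outside its range is refused whole. The fingers move at their own pace and stop on an object; "squeeze" is the grip in N (left out, the last holds). Time passes only in rows, so rows that repeat a pose let the fingers close. It gives the time, the measured TCP pose, the force, the opening and the grip force at its end, in the units of the state.
- observe(): the state, without advancing time (a new reading comes with each control period).
- camera(name): name is "side" or "top"; returns the picture (480x640x3 uint8, red, green, blue); there is no depth.
- camera_params(name): a dict with "intrinsics" (3x3 intrinsics, pixels), "k1" (the pictures are not rectified: a ray, as slopes to the right and down, at radius r is drawn at 1 + k1 r^2 times it, then the intrinsics apply), "eye" and "rotation" of the camera in the world. Camera axes: x right, y up, looking along -z (the intrinsics and any distortion apply to the point x, -y, -z); pixel columns grow to the right and rows downward; lengths in mm; the calibration is good to about 2 mm. A picture is of the moment at which its call begins. camera_params takes no time and is no camera call.
- close_job(): hands the job in; it is judged then, once.
The state is a dict: "t": time; "joints": joint angles; "dq": joint speeds; "effort": joint torques, N m; "tool_pos": TCP position; "tcp_rot": TCP orientation; "ft_force": force on the tool from outside, world axes, zero at the start; "ft_torque": the same for the moment, N m; "opening": finger opening in mm; "grip_force": force on a finger pad.
Only numpy, scipy, OpenCV 4.12 (cv2) and the standard library are available. Lean on these libraries where they do the work, as an engineer would, in place of code of your own. Each camera call takes 0.05 s, during which the arm holds its last target. There are 200 camera calls.

## Task

The dark wooden palette board rides on the two rails inside the open paint box. With a fingertip, for instance in its finger hole, gently slide it along the rails towards the middle of the box until all four feet drop into their notches and the board lies level, flush with the box's rim. Do not lift the board, leave everything else where it is, and take the hand away at the end.

Things in the scene. Friction and masses are not known exactly. Their poses are not given: they have to be found in the camera images.
- paintbox: open light-wood box, fixed; 193 (its x) by 380 (its y) by 86 mm high, walls 10 mm; origin under its centre, on the table. Rails along its y inside both long walls, each 32 mm wide, tops at z 70 mm; open between them (109 mm). Rail notches, 20 mm long, 8 mm deep, let the board drop only at the middle of the box (3 mm play either way)
- home (a point): centre of the box at rim height (box z = 86 mm): where point hole comes to lie when the board is home; axes as the box's
- palette: loose dark-wood board, 0.25-0.5 kg, 170 (its x) by 150 (its y) by 14 mm, on four feet 10 mm high, 14 mm long; 1.5 mm play to each long wall. Origin at sole level below its centre, axes as the box's. Starts 45-90 mm from home towards either end, top 8 mm above the rim; home, flush with it. Slides at 1-5 N; once dropped, the notch walls stop it
- hole (a point): centre of the round finger hole (56 mm, right through the middle of the board), in its top face (24 mm above the board's origin)
- caddy: fixed low wooden tray of paint tubes on the floor of the box, 95 by 120 mm, between the rails; nothing of it higher than 36 mm above the table, so a fingertip through the hole clears it
- jar: squat paint jar with white lid, 56 mm wide, 50 mm tall, on the table near the box; leave it alone; origin under its centre
- dropper: small clear dropper bottle, 30 mm wide, 75 mm tall, on the table beyond the box; leave it alone; origin under its centre
- brush: slim artist brush, 195 mm long, 10 mm thick, lying on the table to the left; leave it alone; origin under its centre
- figure: white painted figurine on a 40 mm wooden block, about 95 mm tall, beside one end of the box; leave it alone; origin under its centre
- cup: white open cup, 72 mm wide, 85 mm tall, to the right; leave it alone; origin under its centre
- figure2: red-coated figurine on a 40 mm wooden block, about 95 mm tall, to the left; leave it alone; origin under its centre
- tube: metal paint tube, about 93 mm long, 16 mm high, lying to the right; leave it alone; origin under its centre

How it is judged (in metres and radians):
At the end, for the whole second after the job is handed in: the board is at rest in its notches: the hole's centre within 6 mm of the box's centre along and across the rails, its top within 3 mm of the rim's height, tilted less than 0.03 rad (x of hole in the frame of paintbox between -0.006 and 0.006 m and y of hole in the frame of paintbox between -0.006 and 0.006 m and z of hole in the frame of paintbox between 0.083 and 0.089 m and angle between palette's own z axis and vertical below 0.03 rad and linear speed of palette below 0.01 m/s); the robot touches nothing.
It fails at once if the palette board is lifted more than 14 mm above its sliding height (z of hole in the frame of paintbox above 0.108 m).
It fails at once if the palette board is tipped by more than 0.2 rad (angle between palette's own z axis and vertical above 0.2 rad).
It fails at once if the board is pushed or pressed with more than 35 N (contact force between the fingers and palette above 35 N).
It fails at once if another thing on the table is shifted by more than 20 mm (distance of any of jar, dropper, brush, figure, cup, figure2, tube from where it was at the start of the episode above 0.02 m).
It also fails if it takes over 35 s, if anything falls off the work surface, if the arm or the gripper's body presses on something with over 40 N, if the wrist force passes 120 N, or if a joint passes its speed limit or range.

## Working session

There is one attempt and no reset: what is moved stays moved. The work goes in short steps, Python scripts to look and compute and a tool call to move; the robot and the scene stay as the last step left them, time stands still between calls to the robot, and variables do not carry over. Pictures are saved under pics/ and viewed, at most 10 in all, crops included, and the job is handed in when it is done.

Besides the shell and the picture viewer there is one more tool, called by a JSON object that holds its "method" and its "body". step_arm: Moves the arm, as the interface text tells. Its arguments: {"type":"object","properties":{"plan":{"type":"array"},"squeeze":{"type":"number"}},"required":["plan"]}

```bash
mkdir -p pics; cat > h.py <<'E'
from workcell import *
import numpy as np, cv2
def P(n):
    p=camera_params(n); return np.array(p["intrinsics"]),p["k1"],np.array(p["eye"]),np.array(p["rotation"])
def ray(n,u,v):
    K,k,e,R=P(n); s=cv2.undistortPoints(np.array([[[u,v]]],float),K,np.array([k,0,0,0.]))[0,0]
    return e,R@np.array([s[0],-s[1],-1])
def onz(n,u,v,z):
    e,d=ray(n,u,v); return e+d*(z-e[2])/d[2]
def proj(n,X):
    K,k,e,R=P(n); c=R.T@(np.array(X,float)-e); a,b=c[0]/-c[2],-c[1]/-c[2]; f=1+k*(a*a+b*b)
    return (K@[a*f,b*f,1])[:2]
E
python3 - <<'E'
from h import *
for n in("top","side"):
    cv2.imwrite(f"pics/{n}0.png",camera(n)[:,:,::-1]); print(P(n))
s=observe();print(s["tool_pos"],s["tcp_rot"],s["opening"],s["t"])
E
```

```text
(array([[536.78734634,   0.        , 321.77852148],
       [  0.        , 536.78734634, 241.97964173],
       [  0.        ,   0.        ,   1.        ]]), -0.10588292790591236, array([ 463.97968158,   22.94699744, 1428.95109524]), array([[ 0.02672213,  0.99705164, -0.07193021],
       [-0.99947729,  0.02795818,  0.01623226],
       [ 0.01819544,  0.07145886,  0.99727757]]))
(array([[567.74173036,   0.        , 317.1740568 ],
       [  0.        , 567.74173036, 237.26470951],
       [  0.        ,   0.        ,   1.        ]]), -0.03359579233873847, array([ 135.32374477, -866.31306724,  822.08930436]), array([[ 0.90778631,  0.23649809, -0.34639957],
       [-0.41880845,  0.5561462 , -0.71784462],
       [ 0.02287993,  0.79672458,  0.6039093 ]]))
[262.42091043 594.31323357 291.41155256] [[-9.14789334e-01  4.03930935e-01 -5.23776117e-04]
 [ 4.03931263e-01  9.14788228e-01 -1.42563453e-03]
 [-9.67136618e-05 -1.51572481e-03 -9.99998847e-01]] 87.14471325530255 0.1
```

View pics/top0.png

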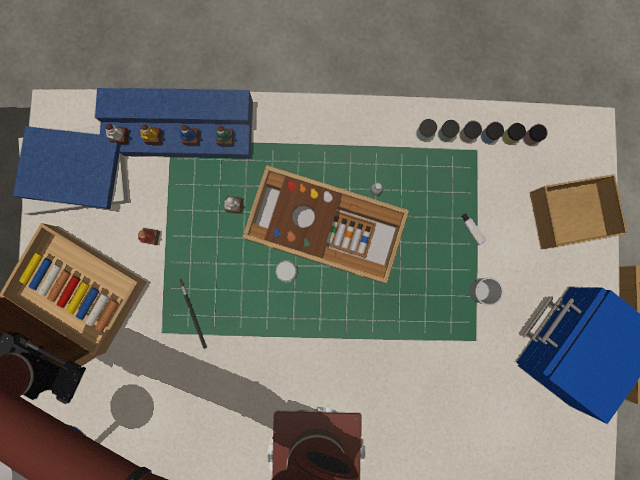

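View pics/side0.png

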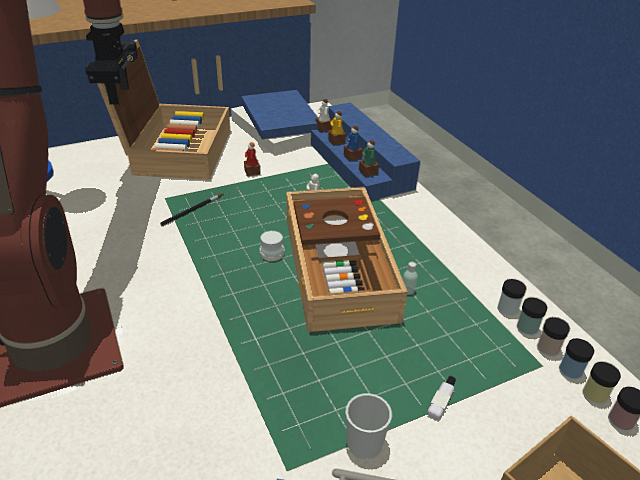

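The top view shows the box with rim corners near (267,167), (408,210), (388,281) and (245,237). The board sits towards the left (+y) end, with its hole near (303,217). I'll enlarge that area to get better pixel positions.

```bash
python3 - <<'E'
from h import *
im=cv2.imread("pics/top0.png")[155:295,235:420]
cv2.imwrite("pics/crop.png",cv2.resize(im,None,fx=4,fy=4,interpolation=cv2.INTER_CUBIC))
E
```

```text
(no output)
```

View pics/crop.png

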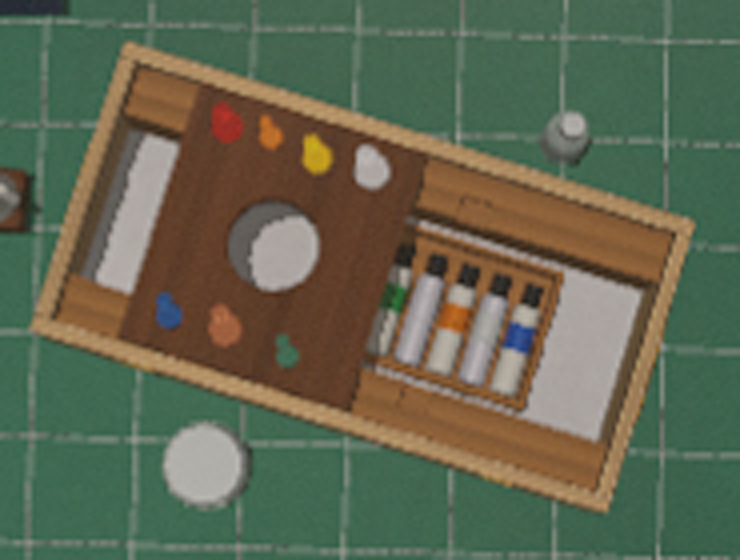

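In the crop, the rim corners are (127,42), (693,220), (606,511) and (33,330). The hole is centred at (274,246), and the board's corners are (203,85), (426,155), (352,410) and (120,335).

```bash
python3 - <<'E'
from h import *
f=lambda p,z:onz("top",235+(p[0]-1.5)/4,155+(p[1]-1.5)/4,z)
C=np.array([f(p,86) for p in[(127,42),(693,220),(606,511),(33,330)]])
B=np.array([f(p,94) for p in[(203,85),(426,155),(352,410),(120,335)]])
h=f((274,246),94)
L=lambda a:np.linalg.norm(a,axis=-1).round(1)
print("box sides",L(C-np.roll(C,-1,0)),"board",L(B-np.roll(B,-1,0)))
c=C.mean(0); d=(C[1]+C[2]-C[0]-C[3]); d/=np.linalg.norm(d)
n=np.array([-d[1],d[0],0])
print("c",c,"d",d,np.degrees(np.arctan2(d[1],d[0])),"h",h,"b",B.mean(0))
for q in(h,B.mean(0)): print("along",(c-q)@d,"across",(c-q)@n)
s=observe(); R=np.array(s["tcp_rot"]); print("yaw of tool y",np.degrees(np.arctan2(R[1,1],R[0,1])))
for nm,(u,v) in dict(jar=(286,270),drop=(377,188),fig=(233,204)).items(): print(nm,onz("top",u,v,60))
# side-view check
print(proj("side",h),proj("side",c))
E
```

```text
box sides [376.3 192.4 376.7 192.2] board [147.1 167.  151.9 165.9]
c [608.24582993  -7.8673942   86.        ] d [-0.27469325 -0.96153191  0.        ] -105.9437349520446 h [623.78008996  49.60661789  94.        ] b [624.11099798  48.80170261  94.        ]
along 59.53025311972415 across 0.8510366737631082
along 58.847199595690476 across 0.31175325208713683
yaw of tool y 66.17581954692182
jar [488.65073904  89.8440955   60.        ]
drop [ 706.64305652 -138.38705067   60.        ]
fig [654.19303773 231.51334813  60.        ]
[336.52198538 217.17392114] [341.71948952 235.96386261]
```

The board needs to move about 59 mm along (-0.275,-0.962). The measured box and board sizes match the given ones to within 4 mm, and the side view agrees. I'll lift first to clear the open lid on the left, then go over.

{"method": "step_arm", "body": {"plan": [[0,0,0,40,0,0,0],[0,0,0,80,0,0,0],[0,0,-10,120,0,0,0],[0,0,-30,150,0,0,0],[0,10,-60,160,0,0,0],[0,30,-95,160,0,0,0],[0,55,-128,160,0,0,0.05],[0,80,-160,160,0,0,0.1],[0,105,-193,160,0,0,0.138],[0,130,-226,160,0,0,0.138],[0,155,-259,160,0,0,0.138],[0,180,-290,160,0,0,0.138]], "squeeze": 10}}

```text
t: 1.1
tool_pos: [443.4, 302.3, 452.2]
tcp_rot: [[-0.962, 0.275, -0.0], [0.275, 0.962, -0.0], [0.0, -0.0, -1.0]]
ft_force: [-0.4, 0.6, 0.4]
opening: 15.0
grip_force: 0.0
```

{"method": "step_arm", "body": {"plan": [[0,20,-28,-10,0,0,0],[0,40,-56,-25,0,0,0],[0,60,-84,-40,0,0,0],[0,80,-112,-55,0,0,0],[0,100,-140,-70,0,0,0],[0,120,-168,-90,0,0,0],[0,140,-196,-110,0,0,0],[0,160,-225,-130,0,0,0],[0,181,-255,-150,0,0,0],[0,181,-255,-185,0,0,0],[0,181,-255,-220,0,0,0],[0,181,-255,-245,0,0,0]]}}

```text
t: 2.1
tool_pos: [622.6, 48.6, 203.7]
tcp_rot: [[-0.961, 0.276, -0.003], [0.276, 0.961, -0.001], [0.003, -0.002, -1.0]]
ft_force: [-0.4, 0.6, -0.8]
opening: 0.9
grip_force: 0.0
```

{"method": "step_arm", "body": {"plan": [[0,0,0,0,0,0,0],[0,0,0,0,0,0,0]]}}

```text
t: 2.27
tool_pos: [622.9, 49.6, 206.4]
tcp_rot: [[-0.962, 0.274, -0.003], [0.274, 0.962, -0.001], [0.003, -0.002, -1.0]]
ft_force: [0.1, -0.1, 0.5]
opening: 0.7
grip_force: 0.0
```

```bash
python3 - <<'E'
from h import *
im=camera("side")[:,:,::-1]
cv2.imwrite("pics/s1.png",cv2.resize(im[130:350,220:460],None,fx=2.7,fy=2.7,interpolation=cv2.INTER_CUBIC))
s=observe();t=np.array(s["tool_pos"]);print(t,s["opening"],s["ft_force"],proj("side",t-[0,0,70]))
E
```

```text
[623.90523527  49.64150715 208.28484784] 0.21644490554362972 [-0.27427056  0.64774776  1.14051485] [337.44555118 200.56604058]
```

View pics/s1.png

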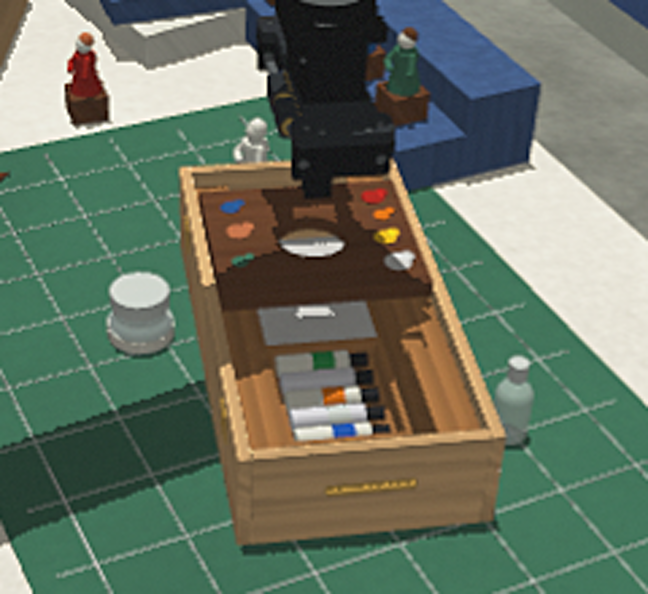

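The fingertip is at crop (317,195), directly above the hole at (313,242), which agrees with the projection. Next I lower it into the hole to a tip height of about 70 mm.

{"method": "step_arm", "body": {"plan": [[0,0,0,-15,0,0,0],[0,0,0,-25,0,0,0],[0,0,0,-35,0,0,0],[0,0,0,-42,0,0,0],[0,0,0,-49,0,0,0],[0,0,0,-56,0,0,0],[0,0,0,-63,0,0,0],[0,0,0,-68,0,0,0],[0,0,0,-68,0,0,0],[0,0,0,-68,0,0,0]]}}

```text
t: 3.15
tool_pos: [623.5, 49.5, 139.0]
tcp_rot: [[-0.962, 0.274, -0.0], [0.274, 0.962, -0.0], [0.0, -0.0, -1.0]]
ft_force: [-0.5, -0.1, -0.3]
opening: 0.4
grip_force: 0.0
```

{"method": "step_arm", "body": {"plan": [[0,-0.8,-2.9,0,0,0,0],[0,-1.6,-5.8,0,0,0,0],[0,-2.5,-8.7,0,0,0,0],[0,-3.3,-11.5,0,0,0,0],[0,-4.1,-14.4,0,0,0,0],[0,-5,-17.3,0,0,0,0],[0,-5.8,-20.2,0,0,0,0],[0,-6.6,-23.1,0,0,0,0],[0,-7.4,-26,0,0,0,0],[0,-8.3,-28.9,0,0,0,0],[0,-9.1,-31.7,0,0,0,0],[0,-9.9,-34.6,0,0,0,0]]}}

```text
t: 4.15
tool_pos: [613.6, 14.9, 139.3]
tcp_rot: [[-0.962, 0.274, 0.0], [0.274, 0.962, 0.0], [-0.0, 0.0, -1.0]]
ft_force: [0.5, 2.6, 1.7]
opening: 0.5
grip_force: 1.3
```

{"method": "step_arm", "body": {"plan": [[0,-0.6,-1.9,0,0,0,0],[0,-1.1,-3.8,0,0,0,0],[0,-1.6,-5.8,0,0,0,0],[0,-2.2,-7.7,0,0,0,0],[0,-2.7,-9.6,0,0,0,0],[0,-3.3,-11.5,0,0,0,0],[0,-3.8,-13.5,0,0,0,0],[0,-4.4,-15.4,0,0,0,0],[0,-5,-17.3,0,0,0,0],[0,-5.5,-19.2,0,0,0,0],[0,-6.1,-21.2,0,0,0,0],[0,-6.6,-23.1,0,0,0,0]]}}

```text
t: 5.15
tool_pos: [606.9, -8.3, 139.2]
tcp_rot: [[-0.962, 0.274, -0.0], [0.274, 0.962, -0.0], [0.0, -0.0, -1.0]]
ft_force: [0.8, 3.5, 1.6]
opening: 0.4
grip_force: 1.5
```

{"method": "step_arm", "body": {"plan": [[0,-0.3,-1,0,0,0,0],[0,-0.6,-1.9,0,0,0,0],[0,-0.8,-2.9,0,0,0,0],[0,-1.1,-3.8,0,0,0,0],[0,-1.4,-4.8,0,0,0,0],[0,-1.6,-5.8,0,0,0,0]]}}

```text
t: 5.65
tool_pos: [605.4, -13.9, 139.2]
tcp_rot: [[-0.962, 0.274, -0.0], [0.274, 0.962, 0.0], [0.0, -0.0, -1.0]]
ft_force: [0.9, 3.0, 1.5]
opening: 0.6
grip_force: 1.6
```

{"method": "step_arm", "body": {"plan": [[0,-0.1,-0.5,0,0,0,0],[0,-0.3,-1,0,0,0,0],[0,-0.4,-1.5,0,0,0,0],[0,-0.6,-1.9,0,0,0,0],[0,-0.7,-2.4,0,0,0,0],[0,-0.8,-2.9,0,0,0,0]]}}

```text
t: 6.15
tool_pos: [604.6, -16.8, 139.2]
tcp_rot: [[-0.962, 0.274, -0.0], [0.274, 0.962, -0.0], [0.0, -0.0, -1.0]]
ft_force: [-0.0, 3.4, 1.6]
opening: 0.3
grip_force: 1.6
```

{"method": "step_arm", "body": {"plan": [[0,-0.1,-0.5,0,0,0,0],[0,-0.3,-1,0,0,0,0],[0,-0.4,-1.5,0,0,0,0],[0,-0.6,-1.9,0,0,0,0]]}}

```text
t: 6.48
tool_pos: [604.0, -18.8, 139.2]
tcp_rot: [[-0.962, 0.274, -0.0], [0.274, 0.962, -0.0], [0.0, -0.0, -1.0]]
ft_force: [0.6, 2.8, 0.9]
opening: 0.7
grip_force: 1.4
```

```bash
python3 - <<'E'
from h import *
im=camera("side")[:,:,::-1]
cv2.imwrite("pics/s2.png",cv2.resize(im[170:350,260:440],None,fx=3.3,fy=3.3,interpolation=cv2.INTER_CUBIC))
E
```

```text
(no output)
```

View pics/s2.png

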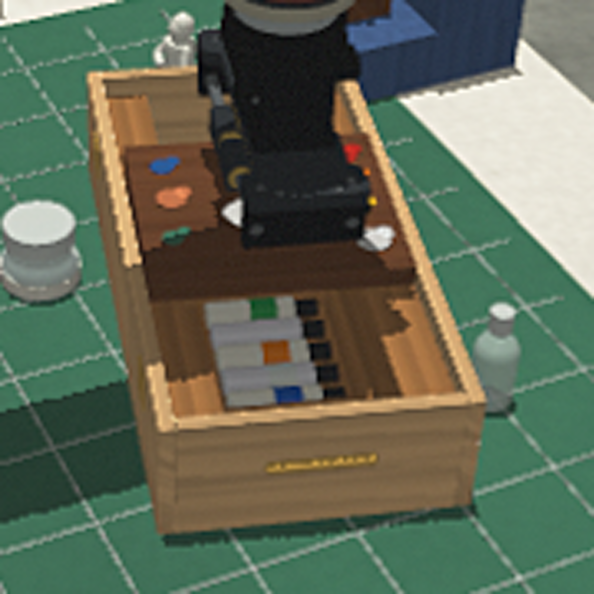

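The board has not dropped yet. It still stands above the rim with its front edge short of the middle, and the push force is steady at about 3 N. I'll keep going in small steps.

{"method": "step_arm", "body": {"plan": [[0,-0.1,-0.5,0,0,0,0],[0,-0.3,-1,0,0,0,0],[0,-0.4,-1.5,0,0,0,0],[0,-0.6,-1.9,0,0,0,0],[0,-0.6,-1.9,0,0,0,0]]}}

```text
t: 6.95
tool_pos: [603.4, -20.9, 139.2]
tcp_rot: [[-0.962, 0.274, -0.0], [0.274, 0.962, -0.0], [0.0, -0.0, -1.0]]
ft_force: [0.6, 0.9, -0.9]
opening: 0.6
grip_force: 0.5
```

{"method": "step_arm", "body": {"plan": [[0,-0.1,-0.5,0,0,0,0],[0,-0.3,-1,0,0,0,0],[0,-0.4,-1.5,0,0,0,0],[0,-0.6,-1.9,0,0,0,0],[0,-0.6,-1.9,0,0,0,0]]}}

```text
t: 7.37
tool_pos: [602.9, -22.5, 139.3]
tcp_rot: [[-0.962, 0.274, 0.0], [0.274, 0.962, 0.0], [-0.0, 0.0, -1.0]]
ft_force: [0.5, 2.3, 0.1]
opening: 1.0
grip_force: 0.8
```

The force fell, so the board has probably dropped. I'll back off from the hole edge and look from above and from the side.

{"method": "step_arm", "body": {"plan": [[0,1,3,0,0,0,0],[0,2,6,0,0,0,0],[0,2.5,9,0,0,0,0],[0,2.5,9,20,0,0,0],[0,2.5,9,50,0,0,0],[0,2.5,9,85,0,0,0],[0,2.5,9,125,0,0,0],[0,-10,45,160,0,0,0],[0,-25,80,180,0,0,0],[0,-40,115,190,0,0,0],[0,-55,150,200,0,0,0],[0,-70,185,200,0,0,0]]}}

```text
t: 8.37
tool_pos: [533.6, 161.6, 341.8]
tcp_rot: [[-0.961, 0.275, 0.004], [0.275, 0.961, 0.001], [-0.003, 0.002, -1.0]]
ft_force: [1.4, 1.1, 0.2]
opening: 0.3
grip_force: 0.0
```

{"method": "step_arm", "body": {"plan": [[0,-15,35,0,0,0,0],[0,-30,70,0,0,0,0],[0,-30,70,0,0,0,0]]}}

```text
t: 8.62
tool_pos: [499.7, 238.9, 338.9]
tcp_rot: [[-0.965, 0.264, -0.002], [0.264, 0.965, 0.003], [0.002, 0.002, -1.0]]
ft_force: [-0.2, -0.1, 0.4]
opening: 0.6
grip_force: 0.0
```

```bash
python3 - <<'E'
from h import *
a=camera("top")[155:295,235:420,::-1]; b=camera("side")[170:350,260:440,::-1]
cv2.imwrite("pics/t3.png",cv2.resize(a,None,fx=4,fy=4,interpolation=cv2.INTER_CUBIC))
cv2.imwrite("pics/s3.png",cv2.resize(b,None,fx=3.3,fy=3.3,interpolation=cv2.INTER_CUBIC))
E
```

```text
(no output)
```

View pics/t3.png

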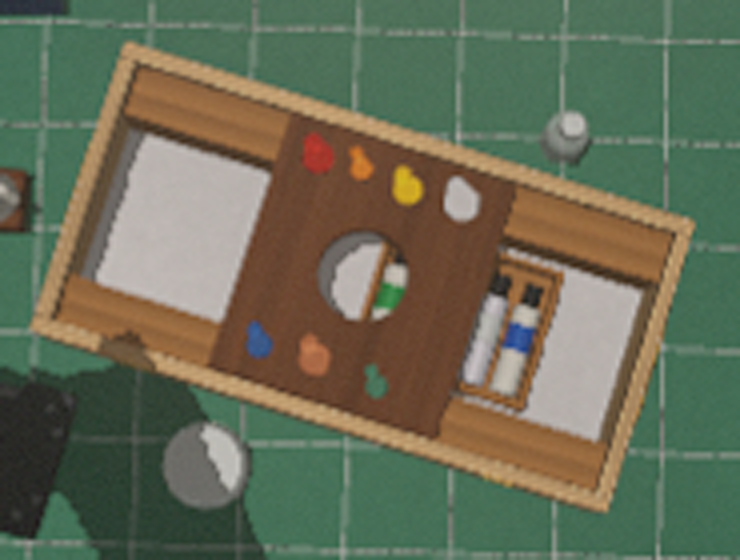

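View pics/s3.png

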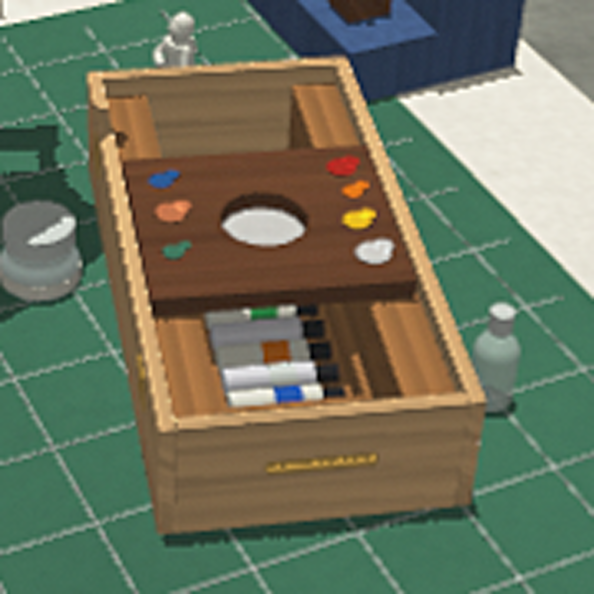

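The top view shows the hole at (363,275), against a rim centre of about (365,276). In the side view the board looks level with the walls, with its hole at about (264,219). I'll check the height by comparing the board's projected hole and edge for both states.

```bash
python3 - <<'E'
from h import *
f=lambda p,z:onz("top",235+(p[0]-1.5)/4,155+(p[1]-1.5)/4,z)
c=np.array([608.246,-7.867,0]);d=np.array([-.2747,-.9615,0]);n=np.array([.9615,-.2747,0])
for z in(86,94):
    h=f((363,275),z); print(z,"along",(h-c)@d,"across",(h-c)@n)
    for a,b in((75,85),(75,-85),(-75,85),(-75,-85)):
        q=h*[1,1,0]+a*d+b*n+[0,0,z]; print((3.3*(proj("side",q)-[260,170])).round())
    w=[h*[1,1,0]+28*(np.cos(t)*d+np.sin(t)*n)+[0,0,z] for t in np.linspace(0,6.28,40)]
    p=np.array([3.3*(proj("side",x)-[260,170]) for x in w]);print("hole",p.min(0).round(),p.max(0).round())
    # rim reference
for a,b in((190,96.5),(190,-96.5),(-190,96.5),(-190,-96.5)): print("rim",(3.3*(proj("side",c+a*d+b*n+[0,0,86])-[260,170])).round())
E
```

```text
86 along -1.0518870716242352 across -0.5565058726161969
[423. 278.]
[156. 300.]
[369. 143.]
[125. 160.]
hole [226. 191.] [311. 243.]
94 along -0.9860369524997278 across -1.429926594546253
[423. 268.]
[155. 290.]
[369. 133.]
[124. 151.]
hole [225. 182.] [311. 233.]
rim [494. 401.]
rim [165. 431.]
rim [350.  55.]
rim [90. 71.]
```

The hole edge seen at rows 193–245 and the back corner at (122,160) match z = 86. At 94 they would be at 182–233 and 151. The board is home, about 1 mm off centre, and the hand is clear.

```bash
python3 -c "
from workcell import *
print(close_job())"
```

```text
the job is handed in; nothing more can be done
None
```

The palette board has dropped into its notches, flush with the rim and about 1 mm from the box's centre by camera; the hand is clear and the job is handed in, though `close_job()` returned no verdict.

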